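# Prop the stationery chest's lid on its stay

### The arm

A 6-joint arm with a two-finger parallel gripper is mounted at the origin on the work surface. World frame = base frame: x ahead of the robot, y to its left, z up, the work surface at z = 0. Lengths are in mm, angles in rad, forces in N, time in s.
With the tool pointing down it reaches from about 350 to 775 mm from the base axis. Payload 7.3 kg.
Tool frame: the origin (TCP) lies midway between the tips of the shut fingers; the grasp point (between the pads) lies 19 mm behind it (bot.tcp_to_grasp is the distance from the TCP to the grasp point, in mm); z points along the fingers, y is the line along which they close (so a half turn about z gives the same grasp; the last joint's range is limited). The gripper opens to 92 mm and grips with 3 to 60 N. Pads are 19 mm wide; open, the fingers measure 130 mm over their backs; the gripper's body (75 mm by 190 mm) begins 47 mm behind the grasp point.
Start: joints at [-1.264, 0.342, 1.524, -0, 1.275, -0.146], TCP at [229.704, -472.103, 226.741] pointing down, gripper open.
Joint ranges: [-2.53, 2.53], [-0.77, 2.02], [0.04, 2.7], [-1, 4.14], [0.28, 2.66], [-3.11, 3.11]. Speed limits (rad/s): [2.57, 2.57, 3.14, 3.14, 3.14, 3.14].

### API

Orientations are given as [roll, pitch, yaw] about the fixed x, y, z axes, in that order (R = Rz(yaw) Ry(pitch) Rx(roll)).
In Python, from plant import bot, viewer gives the robot as it stands. The module is installed in compiled form; this text tells all that it offers.
- The arm moves only by the shell command python3 -m handwheel 'ROWS'. ROWS is text: rows parted by semicolons, each of 7 numbers parted by spaces: the shift along the tool's x, y, z scaled (see below), then the turn, a rotation vector about the tool's x, y, z scaled (see below), then the opening, from -1 (shut) to 1 (fully open), so that 0 is half open. In form: tx ty tz rx ry rz gripper; .... A call has 1 to 8 rows; each row is the pose to reach, as a shift and turn from the pose commanded when the call began, along the tool's axes at that moment, turning the shorter way round; what a row does not reach only later rows make up. The controller multiplies each number of a shift by 10 cm and each number of a turn by pi rad. A row lasts 1/12 s, in which the tool goes at most 41.7 mm and 7.16 degrees, less where a joint would pass 70% of its speed; a pose out of reach is approached as far as the arm can. A call with a number of a shift or a turn outside -1 to 1 is refused whole. A call with a gripper value outside its range is refused whole. The fingers move at their own pace and stop on an object; the grip force is fixed at half the most. Time passes only in rows, so rows that repeat a pose let the fingers close. It gives the time, the measured TCP pose, the force, the opening and the grip force at its end, in the units of the state.
- bot.get_obs(): the state, without advancing time (a new reading comes with each control period).
- viewer.capture(name): name is "side" or "top" or "wrist"; returns a dict with "frame" (400x640x3 uint8, red, green, blue), "fov_y" (degrees; the focal length in pixels is half the picture's height over the tangent of half this angle, whatever the lens; pixels are square), "cx", "cy" (the principal point, pixels), "dist_coeffs" ([k1, k2, p1, p2, k3] as OpenCV has them; the pictures are not rectified), "T" (4x4, takes a point from camera to world coordinates). Camera axes: x right, y down, z forward; pixel columns grow to the right and rows downward; lengths in mm; the calibration is good to about 2 mm. A picture is of the moment at which its call begins. There is no depth.
- bot.close_job(): hands the job in; it is judged then, once.
Trained networks look in a picture, given as the dict that the camera call returned (one of the last four; its "shot" number tells which), for a name from the list of things; names that differ only in an ending like _2 or _b are one class to them, and where a whole thing is asked for, a point or a joint stands for the part that bears it (a point fixed in the world has none). Each returns a list of dicts, best first, with "score" (0 to 1); they miss things now and then, are a little off and sometimes report something else, mostly with a low value. They report only what shows in the picture. A call takes as long as a camera call.
- viewer.recognise(target, picture): "centre" ([column, row] in pixels, amid what is visible of it).
- viewer.cut_out(target, picture): "pixels" (400x640 bool, what is visible of it) and "centre" ([column, row] in pixels, amid what is visible of it).
The state is a dict: "time": time; "joint_positions": joint angles; "dq": joint speeds; "tau": joint torques, N m; "tool_pos": TCP position; "tcp_rot": TCP orientation; "contact_force": force on the tool from outside, world axes, zero at the start; "moment": the same for the moment, N m; "grip_width": finger opening in mm; "finger_force": force on a finger pad.
Only numpy, scipy, OpenCV 4.12 (cv2) and the standard library are available. Lean on these libraries where they do the work, as an engineer would, in place of code of your own. Each camera call takes 0.05 s, during which the arm holds its last target. There are 200 camera calls.

### The job

Open the wooden stationery chest and prop its lid on the metal stay at the chest's side, so that a hand can reach inside. The lid sinks shut by itself, slowly, so raise it nearly upright by its bar, swing the stay up under it while it is still high, and hold the stay up until the lid has settled with the stay's tip in the pocket at the lid's edge; then let go. Leave the things around the chest where they are.

Things in the scene. Friction and masses are not known exactly. Their poses are not given: they have to be found in the camera images.
- chest: Fixed pale wooden chest, 180 mm deep (its x), 240 mm wide (its y), 110 mm high, walls 8 mm. Origin: centre of its underside, on the desk. Its x axis points from its front (bar side, towards the robot) to its hinge side, y to the side that carries the stay, z up.
- lid (a joint): Angle of the lid (rad): 0 shut, 1.45 fully open (stop). The lid is a 12 mm board of about 0.45 kg hinged along the chest's far top edge. A damped hinge lets it sink shut by itself: after it is let go at 1.35 it takes about 8 s to sink to 1.10 and 11 s to sink to 0.90, up to a fifth faster or slower. Raising it takes about 5 to 12 N at the bar at 0.2 to 0.4 rad/s. Resting on the stay it reads 0.90.
- lid_hinge (a point): Point on the hinge axis (parallel to the chest's y), in the middle of the chest's far top edge: in the chest's frame x = +90 mm, z = 110 mm.
- lid_bar (a point): Centre of the lid's handle: a round steel bar 10 mm thick, 90 mm long along the chest's y, 42 mm in front of the lid's front edge, carried by two arms at its ends; it lies 222 mm from the hinge axis and turns with the lid. It can be pinched from above with one finger in front and one behind; it can turn between the fingers.
- lid_pocket (a point): Where the stay's tip must sit: the inside of a dark steel pocket at the lid's edge on the +y side of the chest, 130 mm from the hinge axis along the lid. The pocket opens downwards; its inside is 20 mm long along the lid between two walls that reach 12 mm below the lid's underside, and 20 mm wide. Because of these walls the tip can swing in only while the lid is above 1.10 rad.
- stay (a joint): Angle of the stay (rad): 0 folded down, level, pointing to the chest's +x; it swings up against a stop at 1.21. It falls back by itself unless it is held or the lid rests on it; the resting lid presses it against its stop.
- stay_pivot (a point): Point on the stay's pivot axis (parallel to the chest's y) on the chest's +y side: in the chest's frame x = -50 mm, z = 70 mm. The stay is a flat steel arm, 10 mm wide, 8 mm thick, 12 mm outside the chest's wall.
- stay_grip (a point): Gripping point on the stay's handle: a round bar 10 mm thick that stands out from the arm along the chest's +y, from 16 to 90 mm off the chest's wall, 75 mm from the pivot; this point is 66 mm off the wall. It can be pinched from above with one finger on either side in the chest's x; it can turn between the fingers.
- stay_tip (a point): Centre of the stay's tip: a round cross pin 10 mm thick, 149 mm from the pivot.
- pencup: Bystander: white cup 76 mm wide, 95 mm high; origin at its underside.
- mug: Bystander: blue mug 80 mm wide, 90 mm high; origin at its underside.
- toycar: Bystander: toy car 120 x 60 x 59 mm; origin at its underside.
- mouse: Bystander: black computer mouse 105 x 60 x 30 mm; origin at its underside.
- stapler: Bystander: stapler 130 x 34 x 46 mm; origin at its underside.
- plant: Bystander: potted plant, pot 90 mm wide, 70 mm high, leaves to 145 mm; origin at its underside.

How it is judged (in metres and radians):
On the way, in this order (a step that is already met when the one before it is completed fails the run):
1. the lid is raised high (above 1.1 rad) (value of joint lid above 1.1 rad), for 0.1 s.
2. the stay is swung up (above 1.05 rad) under the lid while the lid is still above 0.95 rad (value of joint stay above 1.05 rad and value of joint lid above 0.95 rad), for 0.1 s.
At the end, for the whole second after the job is handed in: The lid rests still (under 0.02 rad/s) at 0.90 rad, within 0.06 rad, on the upright stay (above 1.05 rad), whose tip sits in the lid's pocket (within 12 mm of its point) (value of joint lid between 0.84 and 0.96 rad and value of joint stay above 1.05 rad and distance between stay_tip and lid_pocket below 0.012 m and velocity of joint lid between -0.02 and 0.02 rad/s); the robot touches nothing.
It fails at once if a bystander is moved by more than 30 mm (distance of any of pencup, mug, toycar, mouse, stapler, plant from where it was at the start of the episode above 0.03 m).
It also fails if it takes over 62 s, if anything falls off the work surface, if the arm or the gripper's body presses on something with over 40 N, if the wrist force passes 120 N, or if a joint passes its speed limit or range.

## Working session

There is one attempt and no reset: what is moved stays moved. The work goes in short steps, Python scripts to look and compute and a shell command to move; the robot and the scene stay as the last step left them, time stands still between calls to the robot, and variables do not carry over. Pictures are saved under pics/ and viewed, at most 10 in all, crops included, and the job is handed in when it is done.

```bash
mkdir -p pics; ls
cat > h.py <<'E'
import numpy as np,cv2
from plant import bot,viewer
from scipy.spatial.transform import Rotation as R
def K(p):
    f=200/np.tan(np.radians(p["fov_y"])/2); return np.array([[f,0,p["cx"]],[0,f,p["cy"]],[0,0,1.]])
def ray(p,uv):
    x=cv2.undistortPoints(np.array([[uv]],float),K(p),np.array(p["dist_coeffs"],float))[0,0]
    T=np.array(p["T"]); return T[:3,3],T[:3,:3]@[x[0],x[1],1]
def atz(p,uv,z):
    o,d=ray(p,uv); return o+d*(z-o[2])/d[2]
def proj(p,X):
    Ti=np.linalg.inv(np.array(p["T"])); X=np.atleast_2d(X)@Ti[:3,:3].T+Ti[:3,3]
    return cv2.projectPoints(X,np.zeros(3),np.zeros(3),K(p),np.array(p["dist_coeffs"],float))[0][:,0]
def save(p,n): cv2.imwrite(f"pics/{n}.png",p["frame"][:,:,::-1])
def tri(a,b):
    (o1,d1),(o2,d2)=a,b; s=np.linalg.lstsq(np.c_[d1,-d2],o2-o1,rcond=None)[0]
    p,q=o1+s[0]*d1,o2+s[1]*d2; return (p+q)/2,np.linalg.norm(p-q)
E
python3 - <<'E'
from h import *
np.set_printoptions(precision=1,suppress=True)
o=bot.get_obs();print(o["tool_pos"],o["tcp_rot"],o["time"],o["grip_width"],bot.tcp_to_grasp)
P={c:viewer.capture(c) for c in("top","side")}
im=[]
for c,p in P.items(): save(p,c)
for n in ["lid_bar","lid_hinge","stay_grip","stay_tip","stay_pivot","lid_pocket","chest","pencup","mug","toycar","mouse","stapler","plant"]:
    r={c:viewer.recognise(n,p)[:2] for c,p in P.items()}
    print(n,{c:[(np.array(x["centre"]),round(x["score"],2)) for x in v] for c,v in r.items()}, tri(*[ray(P[c],r[c][0]["centre"]) for c in P]) if all(r.values()) else "")
E
```

```text
pics
[ 229.6 -471.7  226. ] [-3.1 -0.   0.5] 0.0 91.73770543454499 18.8
lid_bar {'top': [(array([331.1, 185.9]), 0.7)], 'side': [(array([306.5, 200.9]), 0.92)]} (array([571.3,   8.7, 112. ]), np.float64(1.937892884662976))
lid_hinge {'top': [(array([332.8, 186.4]), 0.97)], 'side': [(array([304.8, 203.2]), 0.92)]} (array([574.2,   6.2, 100. ]), np.float64(7.879825118138132))
stay_grip {'top': [(array([271.5, 177.5]), 0.86)], 'side': [(array([262.5, 247.5]), 0.69)]} (array([605.1, 148.1,  64.4]), np.float64(21.479196882061107))
stay_tip {'top': [(array([271.5, 172.6]), 0.91), (array([204.7, 166.1]), 0.48)], 'side': [(array([263.9, 247.5]), 0.97)]} (array([610.8, 145.8,  60.1]), np.float64(8.079445868185113))
stay_pivot {'top': [(array([271.2, 173.6]), 0.69)], 'side': [(array([261.1, 246.3]), 0.57), (array([304.1, 201.1]), 0.46)]} (array([611.8, 147.7,  65. ]), np.float64(16.830905177213534))
lid_pocket {'top': [(array([186.1, 227.6]), 0.68), (array([334.1, 187.2]), 0.59)], 'side': [(array([306.9, 200. ]), 0.7), (array([220.3, 301.9]), 0.53)]} (array([470.1, 224.4, 355.5]), np.float64(2
[... 443 characters left out ...]
 176.5]), 0.54)], 'side': []} 
toycar {'top': [(array([206.7, 165. ]), 0.81)], 'side': [(array([218.6, 303.3]), 0.56)]} (array([634.3, 306.6,  27.4]), np.float64(7.372572645818506))
mouse {'top': [(array([251.8, 240.4]), 0.59)], 'side': [(array([312. , 304.9]), 0.65), (array([304.8, 201.6]), 0.48)]} (array([454.9, 201. ,   1.7]), np.float64(8.634248617031457))
stapler {'top': [(array([422.3, 252. ]), 0.57)], 'side': [(array([388.1, 192.1]), 0.59)]} (array([ 426.4, -202.9,   23.1]), np.float64(4.998884865437077))
plant {'top': [(array([458.1, 153.2]), 0.9)], 'side': [(array([307.6, 201.7]), 0.68), (array([326.2, 139.9]), 0.61)]} (array([ 753.1, -401.3, -340.3]), np.float64(62.14561194929094))
```

View pics/top.png

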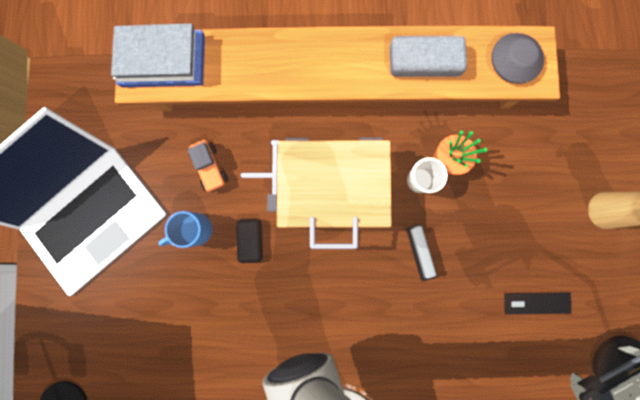

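View pics/side.png

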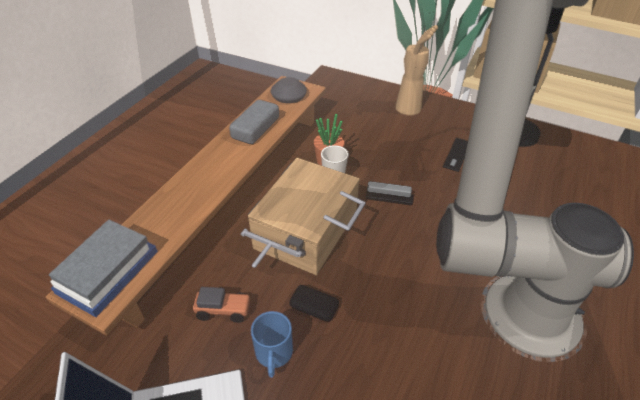

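Run:
```python
from h import *
np.set_printoptions(precision=1,suppress=True)
p=viewer.capture("top")
for n in["chest","lid_bar"]:
  for r in viewer.cut_out(n,p)[:2]:
    m=r["pixels"].astype(np.uint8); ys,xs=np.nonzero(m)
    c,_=max(((k,cv2.contourArea(k)) for k in cv2.findContours(m,0,2)[0]),key=lambda t:t[1])
    b=cv2.boxPoints(cv2.minAreaRect(c)); print(n,r["score"],m.sum(),b.tolist(),np.array([atz(p,q,122) for q in b]))
# manual points: lid corners and bar, arms; world
for uv,z in [((275,140),122),((390,140),122),((391,228),122),((276,227),122),((311,246),116),((357,246),116),((242,175),70),((270,176),70),((275,142),70),((275,205),70)]:
    print(uv,atz(p,uv,z))
w=viewer.capture("wrist");T=np.array(w["T"]);o=bot.get_obs()
Rt=R.from_euler("xyz",o["tcp_rot"]).as_matrix()
print("cam in tool",Rt.T@(T[:3,3]-o["tool_pos"]),"\n",Rt.T@T[:3,:3],w["fov_y"]);print(Rt)
```

```text
chest 0.68 10553 [[242.00001525878906, 246.99996948242188], [242.00001525878906, 137.99996948242188], [391.0, 137.99996948242188], [391.0, 246.99996948242188]] [[ 441.3  195.9  122. ]
 [ 673.7  199.2  122. ]
 [ 671.3 -119.6  122. ]
 [ 441.  -115.8  122. ]]
lid_bar 0.81 10258 [[268.0, 141.0], [392.0, 141.0], [392.0, 247.0], [268.0, 247.0]] [[ 666.6  143.   122. ]
 [ 664.8 -121.6  122. ]
 [ 441.  -117.9  122. ]
 [ 441.3  141.   122. ]]
(275, 140) [668.7 128.  122. ]
(390, 140) [ 667.  -117.4  122. ]
(391, 228) [ 480.4 -116.4  122. ]
(276, 227) [483.1 124.4 122. ]
(311, 246) [443.1  51.1 116. ]
(357, 246) [443.  -45.5 116. ]
(242, 175) [600.6 209.7  70. ]
(270, 176) [597.9 146.   70. ]
(275, 142) [675.8 135.3  70. ]
(275, 205) [532.3 134.2  70. ]
cam in tool [  67.2    0.6 -157.5] 
 [[ 0.  -1.  -0.3]
 [ 1.   0.  -0. ]
 [ 0.  -0.3  1. ]] 67.27175155656687
[[ 0.9  0.4  0. ]
 [ 0.4 -0.9 -0. ]
 [-0.   0.  -1. ]]
```

```bash
python3 -m handwheel '1 -0.84 0 0 0 -0.3 1;1 -0.84 0 0 0 -0.3 1;1 -0.84 0 0 0 -0.3 1;1 -0.84 0 0 0 -0.3 1;1 -0.84 0 0 0 -0.3 1;1 -0.84 0 0 0 -0.3 1;1 -0.84 0 0 0 -0.3 1;1 -0.84 0 0 0 -0.3 1'; python3 -c "
from h import *
o=bot.get_obs();print(o['tool_pos'],o['tcp_rot'],o['joint_positions'],o['time'])"
```

```text
time: 2.27
tool_pos: [283.0, -352.7, 226.9]
tcp_rot: [3.141, 0.0, 1.402]
contact_force: [0.3, -0.2, 0.6]
grip_width: 91.7
finger_force: 0.0
[ 283.02276747 -352.68189914  226.8824788 ] [3.14135378e+00 3.88102465e-04 1.40215368e+00] [-1.06426591e+00  2.08131160e-01  1.71080868e+00 -5.97055540e-05
  1.22220056e+00 -8.95602929e-01] 2.2667
```

```bash
python3 -m handwheel '0.95 0.25 0 0 0 -0.054 0.5;0.95 0.25 0 0 0 -0.054 0.5;0.95 0.25 0 0 0 -0.054 0.5' |head -3; python3 -m handwheel '0.89 0.4 0 0 0 0 0.5;0.89 0.4 0 0 0 0 0.5;0.89 0.4 0 0 0 0 0.5'|head -3
python3 -m handwheel '0.89 0.4 0 0 0 0 0.5;0.89 0.4 0 0 0 0 0.5;0.89 0.4 0 0 0 0 0.5'|head -3
python3 -m handwheel '0.89 0.4 0 0 0 0 0.5;0.89 0.4 0 0 0 0 0.5;0.89 0.4 0 0 0 0 0.5'
python3 - <<'E'
from h import *
np.set_printoptions(precision=1,suppress=True)
p=viewer.capture("wrist");save(p,"w1")
cam=np.array(p["T"])[:3,3];print(cam)
for n in["lid_bar","stay_grip","stay_tip"]:
  print(n,[(r["centre"],r["score"],atz(p,r["centre"],116)) for r in viewer.recognise(n,p)[:2]])
print(proj(p,[[444,-41,116],[444,49,116],[487,-116,122],[487,124,122]]))
E
```

```text
time: 2.52
tool_pos: [324.7, -260.1, 226.6]
tcp_rot: [3.141, -0.002, 1.568]
time: 2.77
tool_pos: [365.5, -171.1, 226.9]
tcp_rot: [3.141, -0.001, 1.567]
time: 3.02
tool_pos: [406.2, -82.3, 227.0]
tcp_rot: [3.14, -0.001, 1.567]
time: 3.27
tool_pos: [447.0, 6.5, 226.9]
tcp_rot: [3.14, -0.001, 1.567]
contact_force: [-0.8, -0.1, -0.9]
grip_width: 69.2
finger_force: 0.0
[447.2  73.  384.5]
lid_bar [([447.7, 145.7], 0.61, array([562.8,  50.6, 116. ]))]
stay_grip [([480.1, 50.4], 0.78, array([582.2, 129. , 116. ]))]
stay_tip [([480.4, 45.7], 0.59, array([582. , 132.6, 116. ]))]
[[314.4 242.3]
 [313.9 147.6]
 [357.5 313.8]
 [366.5  54.8]]
```

View pics/w1.png

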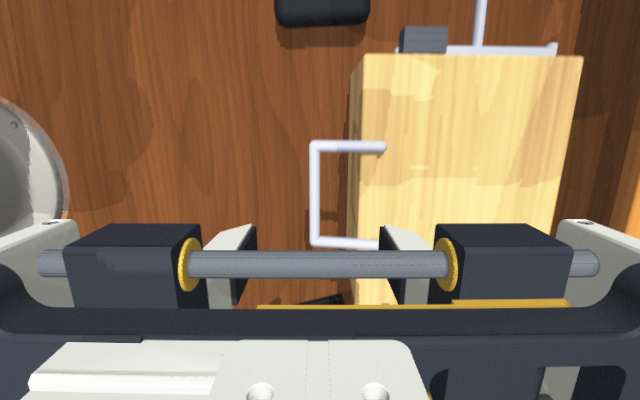

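Run:
```python
from h import *
np.set_printoptions(precision=1,suppress=True)
w=viewer.capture("wrist");s=viewer.capture("side");t=viewer.capture("top")
for n,a,b,c in [("bar+",(314.5,147),(341,228),(311,246)),("bar-",(314,242),(363,204),(357,246))]:
    print(n,tri(ray(w,a),ray(s,b)),tri(ray(w,a),ray(t,c)))
print(tri(ray(w,(582,55)),ray(t,(275,141))),atz(w,(582,55),122),atz(w,(364,55),122),atz(w,(480,25),70),atz(w,(481,5),70),atz(w,(480,45),70),atz(w,(557,48),70))
C=np.array([577,4,0])
print("side proj",proj(s,C+np.array([[-133,45,116],[-133,-45,116],[-90,120,122],[-90,-120,122],[90,120,122],[25,210,70],[25,136,70],[99,132,70]])))
cv2.imwrite("pics/s2.png",cv2.resize(s["frame"][150:280,220:400,::-1],None,fx=4,fy=4,interpolation=2))
```

```text
bar+ (array([451.3,  49.3, 114.5]), np.float64(18.7689326768431)) (array([444.1,  49.1, 154.5]), np.float64(1.7761480304267916))
bar- (array([443.5, -45.3, 111.5]), np.float64(4.473059934842932)) (array([442.3, -45.7, 113.7]), np.float64(1.1422995813050658))
(array([668.3, 125.6, 114.8]), np.float64(6.712384862226346)) [662.3 120.8 122. ] [483.2 119.5 122. ] [600.3 156.4  70. ] [599.3 173.6  70. ] [602.4 138.8  70. ] [678.8 137.   70. ]
side proj [[348.1 228.5]
 [363.2 203.6]
 [316.6 242.9]
 [359.  177.7]
 [247.8 216. ]
 [252.9 267.4]
 [269.7 244.7]
 [244.2 232.8]]
```

View pics/s2.png

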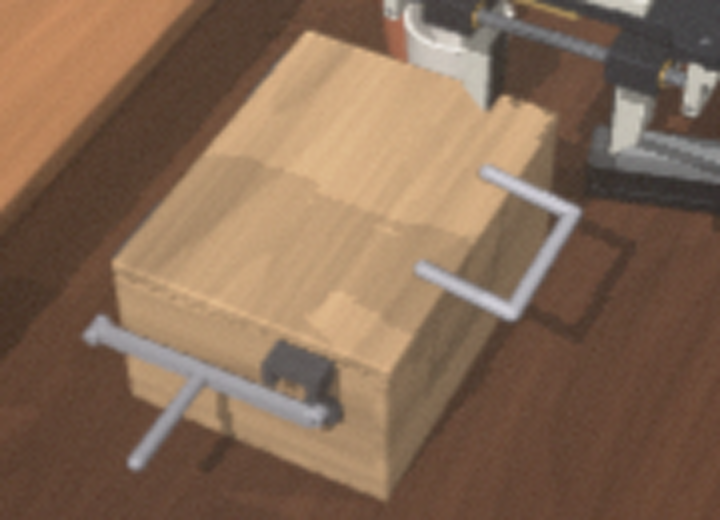

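```bash
python3 -m handwheel '-0.035 -0.03 0.4 0 0 0 -0.3;-0.035 -0.03 0.8 0 0 0 -0.3;-0.035 -0.03 0.9 0 0 0 -0.3;-0.035 -0.03 0.9 0 0 0 -0.3' 
python3 -m handwheel '0 0 0.2 0 0 0 -0.3;0 0 0.4 0 0 0 -0.3;0 0 0.4 0 0 0 -0.3'
python3 -m handwheel '0 0 0 0 0 0 -1;0 0 0 0 0 0 -1;0 0 0 0 0 0 -1;0 0 0 0 0 0 -1;0 0 0 0 0 0 -1'
python3 - <<'E'
from h import *
L=lambda a:np.array([667-223*np.cos(a+.027),110+223*np.sin(a+.027)])
for k in range(6):
    print([(np.round((L((k*8+i)*.0285)-L(k*8*.0285))/100*[1,-1],2)).tolist() for i in range(1,9)])
E
```

```text
time: 3.95
tool_pos: [440.3, -1.6, 134.1]
tcp_rot: [-3.135, -0.001, 1.563]
contact_force: [-0.2, 0.2, 0.3]
grip_width: 46.5
finger_force: 0.0
time: 4.2
tool_pos: [441.5, -1.5, 95.4]
tcp_rot: [-3.138, -0.0, 1.564]
contact_force: [-0.8, 0.2, 0.2]
grip_width: 32.7
finger_force: 0.0
time: 4.62
tool_pos: [443.7, -1.1, 97.9]
tcp_rot: [3.139, 0.001, 1.565]
contact_force: [0.7, -0.8, 5.2]
grip_width: 8.9
finger_force: 30.0
[[0.0, -0.06], [0.01, -0.13], [0.01, -0.19], [0.02, -0.25], [0.03, -0.32], [0.04, -0.38], [0.06, -0.44], [0.07, -0.5]]
[[0.02, -0.06], [0.04, -0.12], [0.06, -0.18], [0.08, -0.24], [0.1, -0.3], [0.13, -0.36], [0.15, -0.42], [0.18, -0.47]]
[[0.03, -0.06], [0.06, -0.11], [0.1, -0.16], [0.13, -0.22], [0.17, -0.27], [0.21, -0.32], [0.24, -0.37], [0.29, -0.42]]
[[0.04, -0.05], [0.09, -0.09], [0.13, -0.14], [0.18, -0.18], [0.22, -0.23], [0.27, -0.27], [0.32, -0.31], [0.37, -0.34]]
[[0.05, -0.04], [0.1, -0.07], [0.16, -0.11], [0.21, -0.14], [0.27, -0.17], [0.33, -0.2], [0.38, -0.23], [0.44, -0.25]]
[[0.06, -0.02], [0.12, -0.05], [0.18, -0.07], [0.24, -0.09], [0.3, -0.1], [0.36, -0.12], [0.42, -0.13], [0.49, -0.14]]
```

```bash
python3 -m handwheel '0 0 -0.06 0 0 0 -1;0 0.01 -0.13 0 0 0 -1;0 0.01 -0.19 0 0 0 -1;0 0.02 -0.25 0 0 0 -1;0 0.03 -0.32 0 0 0 -1;0 0.04 -0.38 0 0 0 -1;0 0.06 -0.44 0 0 0 -1;0 0.07 -0.5 0 0 0 -1'
python3 -m handwheel '0 0.02 -0.06 0 0 0 -1;0 0.04 -0.12 0 0 0 -1;0 0.06 -0.18 0 0 0 -1;0 0.08 -0.24 0 0 0 -1;0 0.1 -0.3 0 0 0 -1;0 0.13 -0.36 0 0 0 -1;0 0.15 -0.42 0 0 0 -1;0 0.18 -0.47 0 0 0 -1'
```

```text
time: 5.28
tool_pos: [450.3, -1.1, 147.0]
tcp_rot: [3.14, 0.0, 1.565]
contact_force: [7.5, -1.7, -9.2]
grip_width: 8.9
finger_force: 30.0
time: 5.95
tool_pos: [467.7, -1.1, 194.1]
tcp_rot: [-3.141, 0.0, 1.565]
contact_force: [2.6, -3.0, -8.8]
grip_width: 9.3
finger_force: 30.0
```

```bash
python3 -m handwheel '0 0.03 -0.06 0 0 0 -1;0 0.06 -0.11 0 0 0 -1;0 0.1 -0.16 0 0 0 -1;0 0.13 -0.22 0 0 0 -1;0 0.17 -0.27 0 0 0 -1;0 0.21 -0.32 0 0 0 -1;0 0.24 -0.37 0 0 0 -1;0 0.29 -0.42 0 0 0 -1'
python3 -m handwheel '0 0.04 -0.05 0 0 0 -1;0 0.09 -0.09 0 0 0 -1;0 0.13 -0.14 0 0 0 -1;0 0.18 -0.18 0 0 0 -1;0 0.22 -0.23 0 0 0 -1;0 0.27 -0.27 0 0 0 -1;0 0.32 -0.31 0 0 0 -1;0 0.37 -0.34 0 0 0 -1'
```

```text
time: 6.62
tool_pos: [494.7, -1.2, 236.1]
tcp_rot: [-3.136, 0.0, 1.565]
contact_force: [-11.9, -2.5, 0.7]
grip_width: 9.2
finger_force: 30.0
time: 7.28
tool_pos: [530.9, -1.4, 271.7]
tcp_rot: [-3.136, 0.001, 1.565]
contact_force: [-16.8, -2.9, 13.6]
grip_width: 9.0
finger_force: 30.0
```

```bash
python3 -m handwheel '0 0.04 -0.05 0 0 0 -1;0 0.09 -0.09 0 0 0 -1;0 0.14 -0.13 0 0 0 -1;0 0.19 -0.16 0 0 0 -1;0 0.25 -0.19 0 0 0 -1;0 0.31 -0.22 0 0 0 -1;0 0.36 -0.25 0 0 0 -1;0 0.42 -0.27 0 0 0 -1'
```

```text
time: 7.95
tool_pos: [574.3, -1.6, 298.7]
tcp_rot: [-3.139, 0.0, 1.565]
contact_force: [-11.4, -2.6, 10.1]
grip_width: 8.6
finger_force: 30.0
```

```bash
python3 -m handwheel '0 0.05 -0.025 0 0 0 -1;0 0.11 -0.05 0 0 0 -1;0 0.17 -0.07 0 0 0 -1;0 0.23 -0.09 0 0 0 -1;0 0.29 -0.11 0 0 0 -1;0 0.35 -0.13 0 0 0 -1;0 0.41 -0.145 0 0 0 -1;0 0.46 -0.15 0 0 0 -1'
python3 - <<'E'
from h import *
save(viewer.capture("side"),"s3")
print(bot.get_obs()["joint_positions"])
E
```

```text
time: 8.62
tool_pos: [621.2, -1.8, 314.8]
tcp_rot: [3.14, 0.0, 1.565]
contact_force: [-6.8, -2.8, 10.3]
grip_width: 9.3
finger_force: 30.0
[-1.26043660e-01  4.84986899e-01  1.06278003e+00  1.77233018e-06
  1.59060130e+00 -1.20145644e-01]
```

View pics/s3.png

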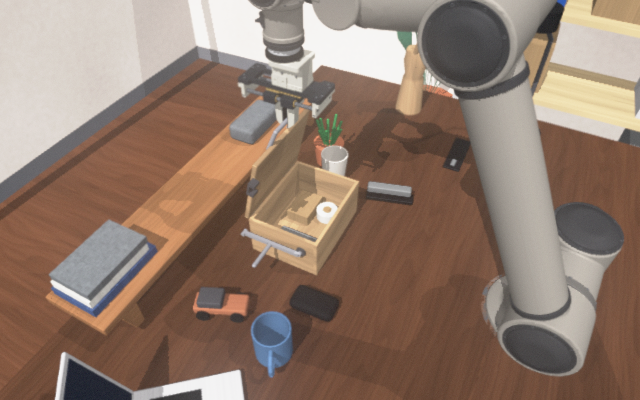

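```bash
python3 -m handwheel '0 0 0 0 0 0 0.2;0 0 0 0 0 0 0.2;0 0 0 0 0 0 0.2;0 0 -0.4 0 0 0 0.2;0.3 -0.05 -0.45 0 0 0 0.2;0.7 -0.1 -0.45 0 0 0 0.2;1 -0.19 -0.45 0 0 0 0.2;1 -0.19 -0.45 0 0 0 0.2'
python3 -m handwheel '0.4 0 0 0 0 0 0.2;0.8 0 0 0 0 0 0.2;0.95 0 0.2 0 0 0 0.2;0.95 0 0.6 0 0 0 0.2;0.95 0 1 0 0 0 0.2;0.95 0 1 0 0 0 0.2'
```

```text
time: 9.33
tool_pos: [601.8, 103.9, 357.5]
tcp_rot: [3.141, -0.003, 1.571]
contact_force: [0.1, -0.5, -0.2]
grip_width: 53.8
finger_force: 0.0
time: 9.83
tool_pos: [599.2, 192.9, 247.5]
tcp_rot: [-3.125, 0.003, 1.566]
contact_force: [-1.2, -0.2, -2.0]
grip_width: 55.2
finger_force: 0.0
```

```bash
python3 -m handwheel '0 0 0.4 0 0 0 0.2;0 0 0.8 0 0 0 0.2;0 0 1 0 0 0 0.2;0 0 1 0 0 0 0.2' | sed -n 1,4p
python3 -m handwheel '0 0 0.4 0 0 0 0;0 0 0.8 0 0 0 0;0 0 1 0 0 0 0;0 0 1 0 0 0 0;0 0 1 0 0 0 0'
python3 - <<'E'
from h import *
save(viewer.capture("wrist"),"w2")
E
```

```text
time: 10.17
tool_pos: [602.3, 192.5, 153.5]
tcp_rot: [-3.134, 0.001, 1.564]
contact_force: [-0.8, -0.5, -0.1]
time: 10.58
tool_pos: [605.5, 193.3, 58.9]
tcp_rot: [3.139, -0.0, 1.565]
contact_force: [0.2, 0.8, 1.4]
grip_width: 46.0
finger_force: 0.0
```

View pics/w2.png

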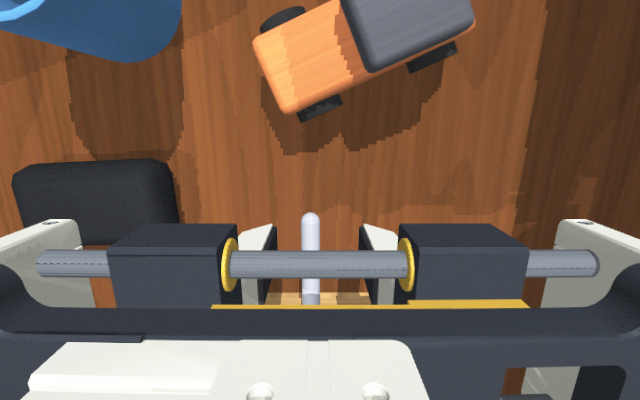

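```bash
python3 -m handwheel '0 0 0.08 0 0 0 -1;0 0 0.08 0 0 0 -1;0 0 0.08 0 0 0 -1;0 0 0.08 0 0 0 -1;0 0 0.08 0 0 0 -1;0 0 0.08 0 0 0 -1;0 0 0.08 0 0 0 -1'
python3 -m handwheel '0 -0.02 -0.19 0 0 0 -1;0 -0.09 -0.36 0 0 0 -1;0 -0.18 -0.48 0 0 0 -1;0 -0.28 -0.59 0 0 0 -1;0 -0.35 -0.63 0 0 0 -1;0 -0.41 -0.67 0 0 0 -1;0 -0.48 -0.70 0 0 0 -1;0 -0.48 -0.70 0 0 0 -1'
python3 - <<'E'
from h import *
p=viewer.capture("side")
cv2.imwrite("pics/s4.png",cv2.resize(p["frame"][80:280,180:400,::-1],None,fx=3,fy=3,interpolation=2))
E
```

```text
time: 11.22
tool_pos: [601.6, 193.2, 49.0]
tcp_rot: [-3.137, 0.001, 1.565]
contact_force: [-8.1, 0.5, 7.1]
grip_width: 8.9
finger_force: 30.0
time: 11.88
tool_pos: [558.5, 193.7, 121.7]
tcp_rot: [3.132, -0.001, 1.565]
contact_force: [6.2, -1.2, 7.4]
grip_width: 9.0
finger_force: 30.0
```

View pics/s4.png

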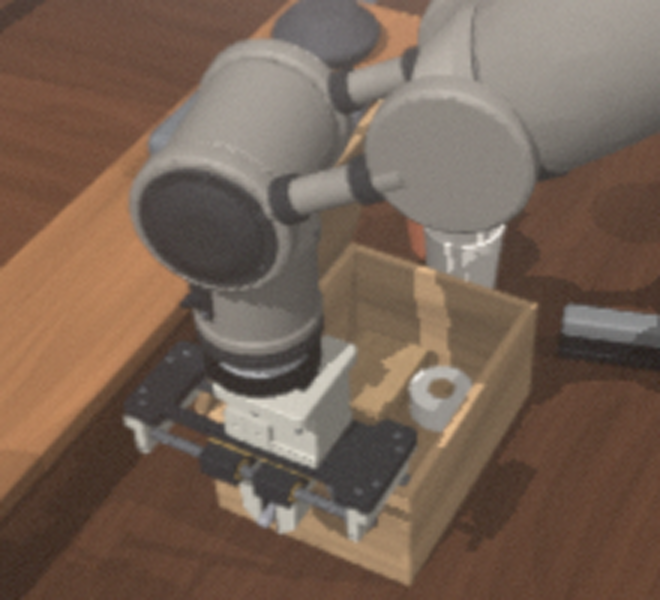

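```bash
python3 -m handwheel '0 -0.03 -0.01 0 0 0 -1;0 -0.03 -0.01 0 0 0 -1;0 -0.03 -0.01 0 0 0 -1;0 -0.03 -0.01 0 0 0 -1;0 -0.03 -0.01 0 0 0 -1;0 -0.03 -0.01 0 0 0 -1'
for i in 1 2 3 4 5 6; do python3 -m handwheel '0 0 0 0 0 0 -1;0 0 0 0 0 0 -1;0 0 0 0 0 0 -1;0 0 0 0 0 0 -1;0 0 0 0 0 0 -1;0 0 0 0 0 0 -1;0 0 0 0 0 0 -1;0 0 0 0 0 0 -1' | sed -n '1,2p;4p'; done
python3 - <<'E'
from h import *
p=viewer.capture("top");save(p,"t4")
E
```

```text
time: 12.43
tool_pos: [556.7, 193.7, 122.6]
tcp_rot: [3.131, -0.001, 1.565]
contact_force: [7.2, -0.8, 10.7]
grip_width: 8.5
finger_force: 30.0
time: 13.1
tool_pos: [556.7, 193.7, 122.6]
contact_force: [6.3, -0.6, 10.0]
time: 13.77
tool_pos: [556.7, 193.7, 122.6]
contact_force: [6.7, -0.5, 10.3]
time: 14.43
tool_pos: [556.8, 193.7, 122.6]
contact_force: [7.7, -0.8, 10.9]
time: 15.1
tool_pos: [556.7, 193.7, 122.6]
contact_force: [6.5, -0.6, 10.2]
time: 15.77
tool_pos: [556.7, 193.7, 122.6]
contact_force: [6.1, -1.7, 10.2]
time: 16.43
tool_pos: [556.7, 193.7, 122.6]
contact_force: [6.3, -0.5, 9.4]
```

View pics/t4.png

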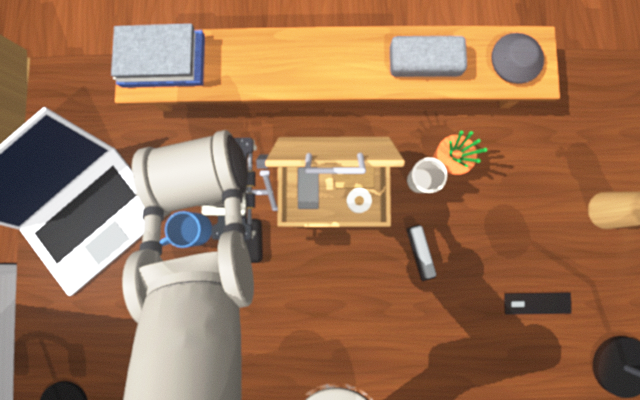

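```bash
python3 -m handwheel '0 -0.02 0 0 0 0 -1;0 -0.02 0 0 0 0 -1;0 -0.02 0 0 0 0 -1;0 -0.02 0 0 0 0 -1'
for i in 1 2 3 4 5 6 7 8 9 10; do python3 -m handwheel '0 0 0 0 0 0 -1;0 0 0 0 0 0 -1;0 0 0 0 0 0 -1;0 0 0 0 0 0 -1;0 0 0 0 0 0 -1;0 0 0 0 0 0 -1;0 0 0 0 0 0 -1;0 0 0 0 0 0 -1' | sed -n '1,2p;4p'; done
python3 - <<'E'
from h import *
p=viewer.capture("top");save(p,"t5")
E
```

```text
time: 16.82
tool_pos: [555.1, 193.7, 123.1]
tcp_rot: [3.13, -0.002, 1.565]
contact_force: [6.7, -0.7, 11.8]
grip_width: 9.3
finger_force: 30.0
time: 17.48
tool_pos: [555.1, 193.7, 123.0]
contact_force: [6.9, -0.5, 11.7]
time: 18.15
tool_pos: [555.1, 193.7, 123.0]
contact_force: [7.0, -1.2, 12.0]
time: 18.82
tool_pos: [555.1, 193.7, 123.1]
contact_force: [6.1, -1.9, 12.1]
time: 19.48
tool_pos: [555.1, 193.7, 123.0]
contact_force: [7.1, -0.9, 10.9]
time: 20.15
tool_pos: [555.0, 193.7, 123.1]
contact_force: [6.1, -0.1, 12.4]
time: 20.82
tool_pos: [554.7, 193.8, 123.2]
contact_force: [5.8, -0.9, 13.7]
time: 21.48
tool_pos: [554.6, 193.8, 123.2]
contact_force: [4.3, -0.7, 14.2]
time: 22.15
tool_pos: [554.7, 193.7, 123.2]
contact_force: [4.6, -1.5, 14.3]
time: 22.82
tool_pos: [554.6, 193.7, 123.2]
contact_force: [4.7, -1.1, 14.2]
time: 23.48
tool_pos: [554.6, 193.7, 123.2]
contact_force: [5.1, -1.4, 13.9]
```

View pics/t5.png

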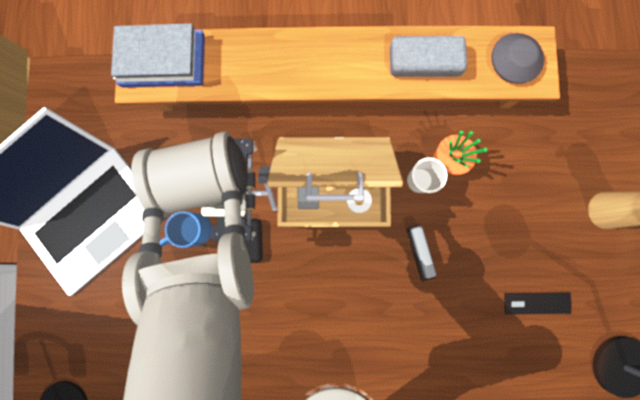

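Run:
```python
from h import *
p=viewer.capture("top")
for a in(.8,.85,.9,.95,1.0): print(a,proj(p,[[667-223*np.cos(a+.027),y,110+223*np.sin(a+.027)] for y in(48,-42)]).round(1).tolist())
f=p["frame"].astype(int)
print([(r,f[r,325:345].mean(0).round().tolist()) for r in range(186,210)])
```

```text
0.8 [[308.4, 207.7], [361.0, 207.5]]
0.85 [[308.2, 202.5], [361.3, 202.3]]
0.9 [[308.0, 197.1], [361.6, 196.9]]
0.95 [[307.8, 191.4], [361.9, 191.1]]
1.0 [[307.6, 185.4], [362.1, 185.1]]
[(186, [193.0, 151.0, 97.0]), (187, [201.0, 164.0, 107.0]), (188, [210.0, 176.0, 117.0]), (189, [218.0, 181.0, 119.0]), (190, [216.0, 174.0, 114.0]), (191, [210.0, 165.0, 107.0]), (192, [206.0, 162.0, 104.0]), (193, [202.0, 161.0, 113.0]), (194, [186.0, 160.0, 139.0]), (195, [175.0, 168.0, 170.0]), (196, [188.0, 187.0, 196.0]), (197, [202.0, 202.0, 211.0]), (198, [202.0, 202.0, 212.0]), (199, [196.0, 190.0, 195.0]), (200, [198.0, 174.0, 158.0]), (201, [204.0, 164.0, 118.0]), (202, [206.0, 162.0, 104.0]), (203, [207.0, 163.0, 105.0]), (204, [209.0, 166.0, 107.0]), (205, [207.0, 164.0, 105.0]), (206, [205.0, 162.0, 105.0]), (207, [203.0, 160.0, 104.0]), (208, [203.0, 160.0, 104.0]), (209, [202.0, 159.0, 103.0])]
```

```bash
python3 -m handwheel '0 0 0 0 0 0 0.1;0 0 0 0 0 0 0.1;0 0 0 0 0 0 0.1;0 0 0 0 0 0 0.1;0 0 0 0 0 0 0.1;0 0 0 0 0 0 0.1;0 0 0 0 0 0 0.1;0 0 0 0 0 0 0.1'
python3 -m handwheel '0.05 0 -0.2 0 0 0 0.1;0.15 0 -0.4 0 0 0 0.1;0.3 0 -0.7 0 0 0 0.1;0.5 0 -1 0 0 0 0.1;0.7 0 -1 0 0 0 0.1;0.7 0 -1 0 0 0 0.1'
python3 -m handwheel '1 0 -1 0 0 0 0.1;1 0 -1 0 0 0 0.1;1 0 -1 0 0 0 0.1;1 0 -1 0 0 0 0.1;1 0 -1 0 0 0 0.1;1 0 -1 0 0 0 0.1;1 0 -1 0 0 0 0.1'
python3 - <<'E'
from h import *
p=viewer.capture("side")
cv2.imwrite("pics/s6.png",np.hstack([p["frame"][80:340,180:400,::-1],viewer.capture("top")["frame"][110:370,150:480,::-1]]))
E
```

```text
time: 24.25
tool_pos: [550.7, 193.5, 119.5]
tcp_rot: [-3.141, 0.0, 1.565]
contact_force: [0.2, -0.6, -0.3]
grip_width: 49.8
finger_force: 0.0
time: 24.75
tool_pos: [551.7, 266.9, 221.9]
tcp_rot: [3.137, -0.003, 1.567]
contact_force: [-1.1, -0.3, -0.9]
grip_width: 50.4
finger_force: 0.0
time: 25.33
tool_pos: [551.5, 362.1, 317.5]
tcp_rot: [-3.138, 0.002, 1.564]
contact_force: [-0.6, 0.4, 0.4]
grip_width: 50.5
finger_force: 0.0
```

View pics/s6.png

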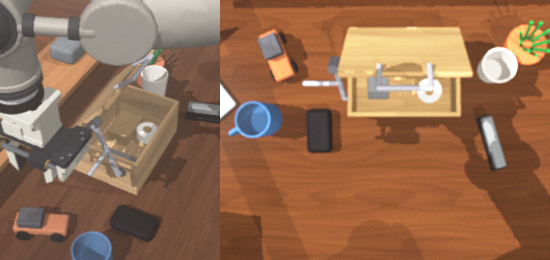

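The pictures show the lid propped on the stay: the bar is still at row ~197 in the top view, which means 0.90 rad. The gripper is clear of it and nothing else has moved.

```bash
python3 -c "
from plant import bot
print(bot.close_job())"
```

```text
the job is handed in; nothing more can be done
None
```

The chest is open, with its lid resting on the stay at about 0.90 rad by the top camera; the robot is clear, nothing around it has visibly moved, and I handed the job in at about 25 s (no verdict came back).

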